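Open the vent shutter of the long sterilising case

ROBOT

A 6-joint arm with a two-finger parallel gripper is mounted at the origin on the work surface; the furniture and walls round the work are solid. World frame = base frame: x ahead of the robot, y to its left, z up, the work surface at z = 0. Lengths are in m, angles in rad, forces in N, time in s.
With the tool pointing down it reaches from about 0.3 to 0.775 m from the base axis. Payload 14.6 kg.
Tool frame: the origin (TCP) lies on the centre line of the jaws, within the pads' length; the fingertips stand 19 mm ahead of it and the grasp point (between the pads) is the TCP; z points along the fingers, y is the line along which they close (so a half turn about z gives the same grasp; the last joint's range is limited). The gripper opens to 94 mm and grips with 3 to 60 N. Pads are 16 mm wide; open, the fingers measure 119 mm over their backs; the gripper's body (75 mm by 177 mm) begins 78 mm behind the grasp point.
Start: joints at [-1.302, 0.3, 1.521, -0, 1.321, -0.067], TCP at [0.181, -0.519, 0.224] pointing down, gripper open.
Joint ranges: [-3.03, 3.03], [-0.79, 2.21], [0.23, 2.52], [-1.04, 4.18], [0, 3.07], [-2.55, 2.55]. Speed limits (rad/s): [2.22, 2.22, 2.57, 3.14, 3.14, 3.14].

INTERFACE

Orientations are given as a unit quaternion [x, y, z, w].
In Python, from station import state, snapshot, job, finder gives the robot as it stands.
- The arm moves only by the tool servo_tool, never from a script. Its argument "targets" is a list of rows, each a list of 3 entries, a list of its own where there are three numbers: the shift along the tool's x, y, z in mm, then the turn, a rotation vector about the tool's x, y, z in rad, then the finger opening in mm, from 0 to 94. A call has 1 to 12 rows; each row shifts and turns the commanded pose from where the row before left it, along the tool's axes as they then stand; what a row does not reach is not made up. A row lasts 1/12 s, in which the tool goes at most 41.7 mm and 7.16 degrees, less where a joint would pass 70% of its speed; a pose out of reach is approached as far as the arm can. A call is refused whole if a number of a shift passes 41.7 or a number of a turn 0.125, either way. A call with a gripper value outside its range is refused whole. The fingers move at their own pace and stop on an object; the grip force is fixed at half the most. Time passes only in rows, so rows that do not move let the fingers close. It gives the time, the measured TCP pose, the force and the opening at its end, in the units of the state.
- state(): the state, without advancing time (a new reading comes with each control period).
- snapshot(name): name is "scene" or "top" or "wrist"; returns a dict with "image" (420x560x3 uint8, red, green, blue), "z_map" (420x560 float32, m along the optical axis (not along the pixel's ray), 0 where there is no reading), "intrinsics" (3x3 intrinsics, pixels), "dist" ([k1, k2, p1, p2, k3] as OpenCV has them; the pictures are not rectified), "camera_from_world" (4x4, takes a point from world to camera coordinates); the wrist camera has in their place "mount" (4x4, takes a point from camera to tool coordinates, whose origin is the TCP and whose axes are the flange's). Camera axes: x right, y up, looking along -z (the intrinsics and any distortion apply to the point x, -y, -z); pixel columns grow to the right and rows downward; lengths in m; the calibration is good to about 2 mm. A picture is of the moment at which its call begins: read the wrist's pose just before it.
- job.hand_in(): hands the job in, once; it reports no verdict.
Trained networks look in the newest picture that a camera, given by its name, has taken for a name from the list of things; names that differ only in an ending like _2 or _b are one class to them, and where a whole thing is asked for, a point or a joint stands for the part that bears it (a point fixed in the world has none). Each returns a list of dicts, best first, with "confidence" (0 to 1); they miss things now and then, are a little off and sometimes report something else, mostly with a low value. They report only what shows in the picture. A call takes as long as a camera call.
- finder.search_frame(query, camera): "bbox" ([left, top, right, bottom] in pixels, round what is visible of it).
- finder.cut_out(query, camera): "region" (420x560 bool, what is visible of it) and "bbox" ([left, top, right, bottom] in pixels, round what is visible of it).
- finder.pinpoint(query, camera): "pixel" ([row, column] in pixels: a listed point, or the origin of a listed thing).
The state is a dict: "time_s": time; "joint_positions": joint angles; "qvel": joint speeds; "joint_efforts": joint torques, N m; "eef_pos": TCP position; "tcp_rot": TCP orientation; "force": force on the tool from outside, world axes, zero at the start; "ft_torque": the same for the moment, N m; "gripper_width": finger opening in m.
Only numpy, scipy, OpenCV 4.12 (cv2) and the standard library are available. Lean on these libraries where they do the work, as an engineer would, in place of code of your own. Each camera call takes 0.05 s, during which the arm holds its last target. There are 200 camera calls.

TASK

The longer of the two steel sterilising cases is next for the oven. The vent shutter on its lid is closed or nearly so: slide it fully open, to its end stop, so that all its vent holes are uncovered, and let go of it. Leave the shutter of the shorter case as it is.

Things in the scene. Friction and masses are not known exactly. Their poses are not given: they have to be found in the camera images.
- long_case: the longer steel sterilising case, 120 x 260 mm, 66 mm high to the lid's top; heavy, does not shift. Origin: centre of its underside; z up, y lengthwise. On the lid the shutter slides along y between low rails and two cross bars (end stops), 6 mm high. Vent holes: the -y half of the lid. The shorter case, 180 mm long, is otherwise alike; either may stand left or right
- long_grip (a point): centre of the top of the black upright grip on the long case's shutter, 109 mm above the table. The grip is a flat plate 44 mm wide across the case, 12 mm thick along it, 40 mm tall, on a foot 52 x 22 x 4 mm, in the middle of the shutter, a thin sheet 60 x 76 mm. Axes as the case's: +y is the way the shutter opens, z up
- long_shutter (a joint): slide of the long case's shutter in m: 0 = closed, over the vent holes; 0.070 = fully open, at the end stop towards the case's +y, the vent holes bare. It starts closed or up to 20 mm open. It slides with about 2 N of friction and stays where it is left
- short_grip (a point): centre of the top of the like grip on the shorter case's shutter; this one is to be left as it is

How it is judged:
At the end, for the whole second after the job is handed in: the long case's shutter is within 10 mm of its fully open end stop (slide beyond 0.060 m), and the short case's grip is within 10 mm of where it was at the start (value of joint long_shutter above 0.06 m and distance of short_grip from where it was at the start of the episode below 0.01 m); the robot touches nothing.
It fails at once if the shutter of the short case was moved by more than 10 mm (distance of short_grip from where it was at the start of the episode above 0.01 m).
It also fails if it takes over 26 s, if anything falls off the work surface, if the arm or the gripper's body presses on something with over 40 N, if the wrist force passes 120 N, or if a joint passes its speed limit or range.

## Working session

There is one attempt and no reset: what is moved stays moved. The work goes in short steps, Python scripts to look and compute and a tool call to move; the robot and the scene stay as the last step left them, time stands still between calls to the robot, and variables do not carry over. Pictures are saved under pics/ and viewed, on a budget of 10 in all, crops included, one or two more only if the job needs it, and the job is handed in when it is done.

Besides the shell and the picture viewer there is one more tool, called after ">>>" as a command line: name --argument value ..., lists and objects as JSON in quotes. servo_tool: Moves the arm, as the interface text tells. Its arguments: {"type":"object","properties":{"targets":{"type":"array"}},"required":["targets"]}

```bash
mkdir -p pics; cat > h.py <<'E'
import numpy as np, cv2
from station import state, snapshot, job, finder
from scipy.spatial.transform import Rotation as R
def cam2world(s, st=None):
    if 'camera_from_world' in s: return np.linalg.inv(np.array(s['camera_from_world']))
    T=np.eye(4); T[:3,:3]=R.from_quat(st['tcp_rot']).as_matrix(); T[:3,3]=st['eef_pos']
    return T@np.array(s['mount'])
def ray(s,T,px):  # px=[row,col] -> origin, dir scaled to unit depth
    u=cv2.undistortPoints(np.array([[[px[1],px[0]]]],float),np.array(s['intrinsics']),np.array(s['dist']))[0,0]
    return T[:3,3], T[:3,:3]@np.array([u[0],-u[1],-1.0])
def at_z(s,T,px,z):
    o,d=ray(s,T,px); return o+d*(z-o[2])/d[2]
def at_depth(s,T,px):
    o,d=ray(s,T,px); return o+d*s['z_map'][int(px[0]),int(px[1])]
def two(a,b):  # nearest point of two rays
    (o1,d1),(o2,d2)=a,b
    A=np.stack([d1,-d2],1); t=np.linalg.lstsq(A,o2-o1,rcond=None)[0]
    p,q=o1+d1*t[0],o2+d2*t[1]; return (p+q)/2, np.linalg.norm(p-q)
E
cat > look.py <<'E'
from h import *
np.set_printoptions(precision=4,suppress=True)
print(state())
rays={}
for c in ['scene','top']:
    s=snapshot(c); T=cam2world(s); cv2.imwrite(f'pics/{c}0.png',s['image'][:,:,::-1])
    for q in ['long_grip','short_grip']:
        for r in finder.pinpoint(q,c)[:2]:
            p=r['pixel']; print(c,q,r['confidence'],p,'depth pt',at_depth(s,T,p),'z109',at_z(s,T,p,.109)); rays.setdefault((q,c),ray(s,T,p))
    for q in ['long_case']:
        for r in finder.search_frame(q,c)[:3]: print(c,q,r)
for q in ['long_grip','short_grip']:
    if (q,'scene') in rays and (q,'top') in rays: print(q,two(rays[q,'scene'],rays[q,'top']))
E
python3 look.py
```

```text
{'time_s': 0.0, 'joint_positions': array([-1.3016,  0.3005,  1.5216, -0.    ,  1.3207, -0.0666]), 'qvel': array([ 0.    ,  0.0029, -0.    , -0.0001, -0.0017,  0.0009]), 'joint_efforts': array([  0.0005, -53.1807, -35.2731,   0.0708,   0.0244,  -0.0001]), 'eef_pos': array([ 0.1812, -0.519 ,  0.2239]), 'tcp_rot': array([ 0.9859,  0.1671, -0.0001, -0.0006]), 'force': array([-0.4369, -0.4338,  0.3816]), 'ft_torque': array([-0.006 , -0.011 , -0.0162]), 'gripper_width': 0.0937169645236662}
scene long_grip 0.92 [132.2, 282.1] depth pt [0.5826 0.1057 0.1094] z109 [0.5828 0.1061 0.109 ]
scene short_grip 0.63 [277.1, 329.4] depth pt [ 0.503  -0.2098  0.1087] z109 [ 0.5028 -0.21    0.109 ]
scene long_case {'bbox': [200.1, 110.4, 340.9, 222.6], 'confidence': 0.69}
top long_grip 0.64 [167.8, 212.1] depth pt [0.5991 0.1137 0.0695] z109 [0.589  0.1078 0.109 ]
top short_grip 0.95 [210.9, 379.8] depth pt [ 0.5164 -0.2148  0.0705] z109 [ 0.5104 -0.2057  0.109 ]
top long_case {'bbox': [173.0, 123.2, 269.3, 261.9], 'confidence': 0.79}
top long_case {'bbox': [191.6, 150.8, 233.6, 200.0], 'confidence': 0.73}
long_grip (array([0.587 , 0.1088, 0.1062]), np.float64(0.005451265260165621))
short_grip (array([ 0.5086, -0.2065,  0.1017]), np.float64(0.00601103051754947))
```

View pics/top0.png

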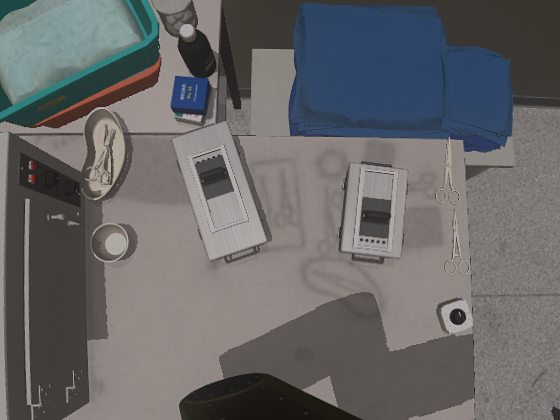

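View pics/scene0.png

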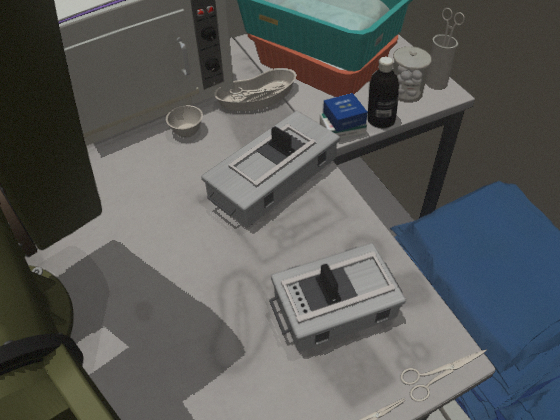

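The top view shows the long case on the left (centre about row 190, col 222), with its shutter grip at about (175, 213), towards the far end. No holes show in the near half, so they lie under the shutter and it opens towards the robot. The scene view agrees. The short case is on the right, with its grip at about (212, 377).

Next I measure the case axis and the grip from the depth maps.

```bash
cat > meas.py <<'E'
from h import *
np.set_printoptions(precision=4,suppress=True)
def cloud(s,T):
    h,w=s['z_map'].shape; c,r=np.meshgrid(np.arange(w),np.arange(h))
    u=cv2.undistortPoints(np.stack([c,r],-1).reshape(-1,1,2).astype(float),np.array(s['intrinsics']),np.array(s['dist']))[:,0]
    d=s['z_map'].reshape(-1,1); P=np.c_[u[:,0],-u[:,1],-np.ones(len(u))]*d
    return P@T[:3,:3].T+T[:3,3], (d[:,0]>0)
def rect(P): 
    (c,sz,a)=cv2.minAreaRect((P[:,:2]*1000).astype(np.float32)); return np.array(c),np.array(sz),a
if __name__=='__main__':
  for c in ['top','scene']:
    s=snapshot(c);T=cam2world(s);P,ok=cloud(s,T)
    g=np.linalg.norm(P[:,:2]-[.54,.09],axis=1)<.2
    lid=P[ok&g&(P[:,2]>.058)&(P[:,2]<.08)]; gr=P[ok&g&(P[:,2]>.1)&(P[:,2]<.118)&(np.linalg.norm(P[:,:2]-[.587,.108],axis=1)<.05)]
    print(c,'lid z',np.median(lid[:,2]),rect(lid)); print(' grip',len(gr),gr.mean(0),gr[:,2].max(),rect(gr))
    g=np.linalg.norm(P[:,:2]-[.508,-.207],axis=1)<.04; gs=P[ok&g&(P[:,2]>.1)&(P[:,2]<.118)]; print(' short grip',gs.mean(0),len(gs))
E
python3 meas.py
```

```text
top lid z 0.06640370216040148 (array([581.0213, 110.1589]), array([308.7426, 125.1394]), 19.193693161010742)
 grip 163 [0.5796 0.1095 0.1077] 0.11226632944396542 (array([579.6348, 109.9075]), array([13.094 , 43.8421]), 19.83946418762207)
 short grip [ 0.5032 -0.2035  0.1078] 156
scene lid z 0.06685243808926189 (array([581.4989, 106.5106]), array([310.0509, 124.556 ]), 19.098512649536133)
 grip 160 [0.5796 0.1048 0.1072] 0.11329871379686529 (array([580.6163, 106.0015]), array([12.5203, 44.8059]), 20.329748153686523)
 short grip [ 0.5031 -0.2083  0.1078] 235
```

>>> servo_tool --targets '[[[0, 0, 0], [0, 0, -0.12], 94], [[0, 0, 0], [0, 0, -0.12], 94], [[0, 0, 0], [0, 0, -0.12], 94]]'

```text
time_s: 0.75
eef_pos: [0.1812, -0.5193, 0.2245]
tcp_rot: [0.939, 0.344, -0.0, 0.0]
force: [1.1, -0.2, 0.1]
gripper_width: 0.0939
```

>>> servo_tool --targets '[[[0, 0, 0], [0, 0, -0.1205], 94], [[0, 0, 0], [0, 0, -0.1205], 94], [[0, 0, 0], [0, 0, -0.1205], 94], [[0, 0, 0], [0, 0, -0.1205], 94], [[0, 0, 0], [0, 0, -0.1205], 94], [[0, 0, 0], [0, 0, -0.1205], 94], [[0, 0, 0], [0, 0, -0.1205], 94], [[0, 0, 0], [0, 0, -0.1205], 94], [[0, 0, 0], [0, 0, -0.1205], 94], [[0, 0, 0], [0, 0, -0.1205], 94], [[0, 0, 0], [0, 0, 0], 94]]'

```text
time_s: 1.67
eef_pos: [0.1812, -0.5193, 0.2245]
tcp_rot: [0.579, 0.815, -0.0, 0.0]
force: [0.4, 0.6, 0.4]
gripper_width: 0.0941
```

>>> servo_tool --targets '[[[23, 29, 0], [0, 0, 0], 94], [[23, 29, 0], [0, 0, 0], 94], [[23, 29, 0], [0, 0, 0], 94], [[23, 29, 0], [0, 0, 0], 94], [[23, 29, 0], [0, 0, 0], 94], [[23, 29, 0], [0, 0, 0], 94], [[23, 29, 0], [0, 0, 0], 94], [[23, 29, 0], [0, 0, 0], 94], [[23, 29, 0], [0, 0, 0], 94], [[23, 29, 0], [0, 0, 0], 94], [[23, 29, 0], [0, 0, 0], 94], [[0, 0, 0], [0, 0, 0], 94]]'

```text
time_s: 2.67
eef_pos: [0.4032, -0.1724, 0.2247]
tcp_rot: [0.581, 0.814, 0.0, 0.0]
force: [0.0, -0.6, -0.7]
gripper_width: 0.0937
```

>>> servo_tool --targets '[[[23, 28.7, 0], [0, 0, 0], 94], [[23, 28.7, 0], [0, 0, 0], 94], [[23, 28.7, 0], [0, 0, 0], 94], [[23, 28.7, 0], [0, 0, 0], 94], [[23, 28.7, 0], [0, 0, 0], 94], [[23, 28.7, 0], [0, 0, 0], 94], [[23, 28.7, 0], [0, 0, 0], 94], [[23, 28.7, 0], [0, 0, 0], 94], [[23, 28.7, 0], [0, 0, 0], 94], [[0, 0, 0], [0, 0, 0], 94]]'

```text
time_s: 3.5
eef_pos: [0.58, 0.107, 0.2236]
tcp_rot: [0.582, 0.813, 0.0, -0.0]
force: [-1.0, -0.2, -0.5]
gripper_width: 0.0944
```

```bash
cat > wl.py <<'E'
from h import *; from meas import cloud,rect
import sys
np.set_printoptions(precision=4,suppress=True)
st=state(); s=snapshot('wrist'); T=cam2world(s,st); cv2.imwrite(f'pics/w{sys.argv[1]}.png',s['image'][:,:,::-1])
P,ok=cloud(s,T); Rm=R.from_quat(st['tcp_rot']).as_matrix()
print(st['eef_pos'],st['gripper_width'],'yyaw',np.degrees(np.arctan2(Rm[1,1],Rm[0,1])))
g=P[ok&(P[:,2]>.098)&(P[:,2]<.118)&(np.linalg.norm(P[:,:2]-[.58,.107],axis=1)<.11)]
if len(g): 
    c,sz,a=rect(g); print('grip',len(g),g.mean(0),c,sz,a,'offset in tool mm',1000*Rm.T@(np.r_[c/1000,.109]-st['eef_pos']))
lid=P[ok&(P[:,2]>.058)&(P[:,2]<.08)]; print('lid',rect(lid))
for r in finder.pinpoint('long_grip','wrist')[:2]:
    print(r,at_z(s,T,r['pixel'],.109))
E
python3 wl.py 1
```

```text
[0.58   0.107  0.2236] 0.09436646988657009 yyaw 18.854753042827664
grip 668 [0.5797 0.1108 0.1064] [579.9376 109.7768] [12.9069 43.1501] 19.160358428955078 offset in tool mm [  2.5782   0.8732 114.5803]
lid (array([630.3656,  92.0204]), array([545.4225, 292.9917]), 37.18117904663086)
```

View pics/w1.png

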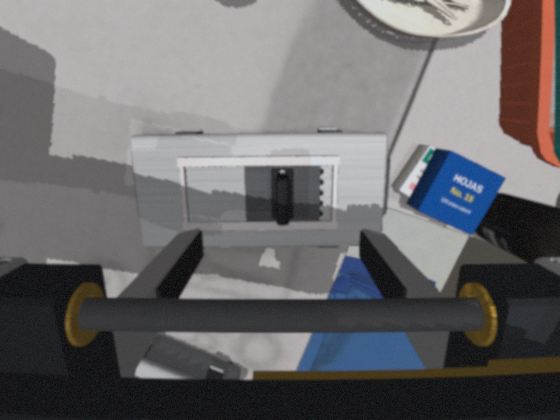

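The wrist view shows the grip at about (195, 282). The vent holes are just showing at col 320, the far end, so opening is to the left (tool -y), with about 60 mm to go. I go down and grip.

>>> servo_tool --targets '[[[1, 0.5, 26], [0, 0, 0], 60], [[1, 0.5, 26], [0, 0, 0], 60], [[0, 0, 26], [0, 0, 0], 60], [[0, 0, 25], [0, 0, 0], 60], [[0, 0, 15], [0, 0, 0], 60], [[0, 0, 10], [0, 0, 0], 60], [[0, 0, 0], [0, 0, 0], 60]]'

```text
time_s: 4.18
eef_pos: [0.5777, 0.104, 0.0949]
tcp_rot: [0.582, 0.813, -0.001, -0.001]
force: [-0.4, 0.4, -0.1]
gripper_width: 0.0599
```

>>> servo_tool --targets '[[[0, 0, 0], [0, 0, 0], 0], [[0, 0, 0], [0, 0, 0], 0], [[0, 0, 0], [0, 0, 0], 0], [[0, 0, 0], [0, 0, 0], 0], [[0, 0, 0], [0, 0, 0], 0], [[0, 0, 0], [0, 0, 0], 0], [[0, 0, 0], [0, 0, 0], 0], [[0, 0, 0], [0, 0, 0], 0]]'

```text
time_s: 4.85
eef_pos: [0.5789, 0.1053, 0.0967]
tcp_rot: [0.581, 0.814, 0.0, 0.0]
force: [1.1, 0.7, 0.8]
gripper_width: 0.0117
```

The grip is held at 11.7 mm, close to the 12 mm plate thickness. I pull it open.

>>> servo_tool --targets '[[[0, -3, 0], [0, 0, 0], 0], [[0, -6, 0], [0, 0, 0], 0], [[0, -6, 0], [0, 0, 0], 0], [[0, -6, 0], [0, 0, 0], 0], [[0, -6, 0], [0, 0, 0], 0], [[0, -6, 0], [0, 0, 0], 0], [[0, -6, 0], [0, 0, 0], 0], [[0, -6, 0], [0, 0, 0], 0], [[0, -3, 0], [0, 0, 0], 0], [[0, 0, 0], [0, 0, 0], 0], [[0, 0, 0], [0, 0, 0], 0]]'

```text
time_s: 5.77
eef_pos: [0.5327, 0.0891, 0.0966]
tcp_rot: [0.581, 0.814, -0.0, -0.0]
force: [0.3, -5.1, 6.2]
gripper_width: 0.012
```

```bash
python3 wl.py 2
```

```text
[0.5327 0.0891 0.0966] 0.011977138069939958 yyaw 18.9027393846169
grip 2756 [0.5301 0.0953 0.1074] [530.9524  92.4628] [37.7843 34.9798] 67.94137573242188 offset in tool mm [  3.6814  -0.5428 -12.3533]
lid (array([556.087 , 108.1022]), array([259.5838, 110.9856]), 19.225738525390625)
{'pixel': [262.5, 278.4], 'confidence': 0.62} [0.5304 0.0912 0.109 ]
```

>>> servo_tool --targets '[[[0, -4, 0], [0, 0, 0], 0], [[0, -4, 0], [0, 0, 0], 0], [[0, -2, 0], [0, 0, 0], 0], [[0, 0, 0], [0, 0, 0], 0], [[0, 0, 0], [0, 0, 0], 0]]'

```text
time_s: 6.28
eef_pos: [0.526, 0.0868, 0.0967]
tcp_rot: [0.581, 0.814, 0.003, 0.002]
force: [24.5, 3.2, -11.8]
gripper_width: 0.012
```

>>> servo_tool --targets '[[[0, -2, 0], [0, 0, 0], 0], [[0, 0, 0], [0, 0, 0], 0], [[0, 0, 0], [0, 0, 0], 0]]'

```text
time_s: 6.53
eef_pos: [0.5258, 0.0867, 0.0968]
tcp_rot: [0.581, 0.814, 0.004, 0.004]
force: [38.1, 8.1, -21.4]
gripper_width: 0.012
```

```bash
python3 wl.py 3
```

```text
[0.5258 0.0867 0.0968] 0.011978345956428209 yyaw 18.89016941641094
grip 2745 [0.5232 0.0929 0.1075] [524.4982  90.2891] [34.4255 38.23  ] 59.13090896606445 offset in tool mm [  3.7867   0.0987 -12.1734]
lid (array([556.0179, 108.632 ]), array([260.7652, 111.5632]), 18.39582633972168)
{'pixel': [258.8, 279.1], 'confidence': 0.95} [0.5231 0.0906 0.109 ]
```

The stop shows clearly: 38 N of push-back, and travel ended at about 57 mm. The grip now sits about 35 mm on the open side of the case centre, which matches full travel. I ease off, let go and retreat upward.

>>> servo_tool --targets '[[[0, 3, 0], [0, 0, 0], 0], [[0, 2, 0], [0, 0, 0], 0], [[0, 0, 0], [0, 0, 0], 50], [[0, 0, 0], [0, 0, 0], 50], [[0, 0, 0], [0, 0, 0], 50], [[0, 0, 0], [0, 0, 0], 50], [[0, 0, 0], [0, 0, 0], 50], [[0, 0, 0], [0, 0, 0], 50]]'

```text
time_s: 7.3
eef_pos: [0.5264, 0.0874, 0.0964]
tcp_rot: [0.581, 0.814, -0.0, -0.0]
force: [-0.7, 0.4, 0.5]
gripper_width: 0.0481
```

>>> servo_tool --targets '[[[0, 0, -10], [0, 0, 0], 50], [[0, 0, -20], [0, 0, 0], 50], [[0, 0, -30], [0, 0, 0], 50], [[0, 0, -30], [0, 0, 0], 50], [[0, 0, -30], [0, 0, 0], 50], [[0, 0, -20], [0, 0, 0], 50], [[0, 0, 0], [0, 0, 0], 50]]'

```text
time_s: 7.88
eef_pos: [0.5278, 0.0875, 0.2417]
tcp_rot: [0.581, 0.814, 0.002, 0.003]
force: [-0.1, -0.0, 0.4]
gripper_width: 0.05
```

```bash
python3 wl.py 4; python3 - <<'E'
from h import *; from meas import cloud
s=snapshot('scene');P,ok=cloud(s,cam2world(s))
g=np.linalg.norm(P[:,:2]-[.508,-.207],axis=1)<.04; gs=P[ok&g&(P[:,2]>.1)&(P[:,2]<.118)]; print('short grip',gs.mean(0),len(gs)); print(state()['force'])
E
```

```text
[0.5278 0.0875 0.2417] 0.050019600399379485 yyaw 18.90871855660682
grip 595 [0.5249 0.0913 0.1064] [525.2348  90.5285] [12.7927 43.1215] 18.736785888671875 offset in tool mm [  3.891   -2.3658 132.7252]
lid (array([647.9681,  58.2503]), array([446.7829, 305.7405]), 26.336429595947266)
{'pixel': [195.8, 277.2], 'confidence': 0.87} [0.524  0.0904 0.109 ]
short grip [ 0.5031 -0.2085  0.1076] 241
[-0.2586  0.1834 -0.3433]
```

View pics/w4.png

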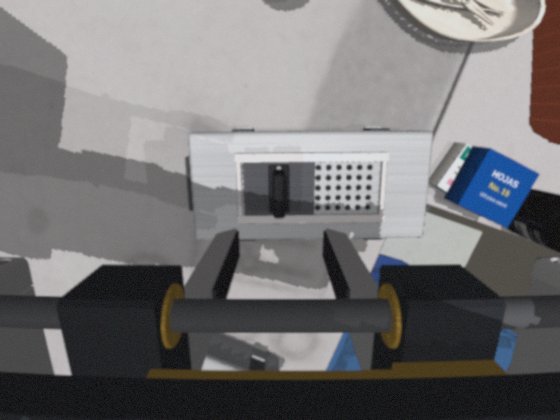

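The shutter (cols 243–314) is against the left stop, and all the vent holes (cols 315–380) are bare. The gripper is clear, so I hand in.

```bash
python3 -c "from station import job; print(job.hand_in())"
```

```text
the job is handed in; nothing more can be done
None
```

The long case's shutter is fully open against its end stop, and I've let go of it and handed the job in at about 8 s of the 26 s allowed. I gripped it on the 12 mm plate and pulled it about 57 mm until it stopped.

**Last checks:**
- **Stop reached:** the wrist force rose to about 44 N in total and the shutter moved no further. The grip's final position agrees, about 35 mm to the open side of the case centre.
- **Vents bare:** the last wrist picture shows every vent hole uncovered.
- **Short case untouched:** its grip measured within 0.3 mm of where it started.
- **Robot clear:** the gripper is well above the case, with wrist force near zero.

**Disagreements:** the cameras differed by about 4 mm sideways on the grip's position. The network's first grip points were also about 5–6 mm apart between views, so I used the depth maps instead. Neither affected the result.

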